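Put candle moulds away in a locking pull-out tray

TASK

Pull the rack's tray out until it locks, and nest the two candle moulds standing on the table into the mould standing in the tray, so that all three make one upright stack. Then press the release plate on top of the rack and push the tray gently fully home with the stack still standing in it. Leave the other things on the table where they are, and the small jars in the tray upright.

Things in the scene. Friction and masses are not known exactly. Their poses are not given: they have to be found in the camera images.
- rack: grey steel bench rack, fixed: a box 240 mm deep, 240 wide and 135 high, open at the front. Origin: on the table, middle of its front edge; its x axis points into the rack (away from the side that opens), y to the left seen from the front, z up. The tray runs out along -x. Its inside is 127 mm high up to the roof.
- tray (a joint): how far the tray is out, in m: 0 fully home, end stop 0.135. Pulled past 0.125 it latches (the last 15 mm pull harder, about 12 N in all) and, let go, rests locked at 0.125. Not locked, the slides have 2 N friction and a return spring of 30 N/m: once released it runs back by itself only about half way and stays there.
- handle (a point): middle of the tray's handle, a level steel bar 10 mm thick, 120 long along the rack's y, 108 above the table, joined at both ends to the tray's front panel with 47 mm clear between bar and panel (bar axis 60 mm in front of the rack's front edge when home). Panel: 8 mm thick, 232 wide, top 120 above the table. Can be hooked from above. Axes as the rack.
- tray_floor (a point): point on the tray's inner floor, 18 mm above the table, mid-width, 65 mm behind the inner face of the front panel; moves with the tray. The floor is 190 mm wide and 206 long, with side walls 30 mm high. Axes as the rack.
- release (a joint): how far the release plate is pressed, in m: 0 up, 0.010 fully down. It also dips by itself while the latch snaps in. The locked tray is freed once it is pressed about 0.008.
- release_top (a point): middle of the top face of the release plate, a square steel push plate 34 x 34 mm that stands 14 mm above the rack's roof near its left front corner (26 mm behind the front edge, 75 mm left of the middle; top 149 mm above the table). Sprung: about 2 N to start, 6 N fully down.
- mould_base: aluminium candle mould: open tapered cup 52 mm tall, upright. Outside diameter 39 mm at the foot, 53 at height 38, then a straight rim band 58 across from height 41 to 52; wall 2.5; solid base 22 thick, so a mould nested in another stands 22 mm higher than it (1.5 mm radial play). About 90 g. Origin: centre of underside, z up. Starts in the tray near its front, hidden by the roof.
- mould_a: aluminium candle mould: open tapered cup 52 mm tall, upright. Outside diameter 39 mm at the foot, 53 at height 38, then a straight rim band 58 across from height 41 to 52; wall 2.5; solid base 22 thick, so a mould nested in another stands 22 mm higher than it (1.5 mm radial play). About 90 g. Origin: centre of underside, z up. Starts on the table, left or right.
- mould_b: aluminium candle mould: open tapered cup 52 mm tall, upright. Outside diameter 39 mm at the foot, 53 at height 38, then a straight rim band 58 across from height 41 to 52; wall 2.5; solid base 22 thick, so a mould nested in another stands 22 mm higher than it (1.5 mm radial play). About 90 g. Origin: centre of underside, z up. Starts on the table, left or right.
- tin: bystander: closed straight-sided aluminium tin, diameter 56 mm, 52 mm tall; origin under its centre.
- candle: bystander: white pillar candle, diameter 50 mm, 85 mm tall; origin under its centre.
- paint_brush: bystander: paint brush 170 mm long lying flat on the table in front of the rack, just short of where the tray comes out, about crosswise; its x axis lies along it.
- jar_1: bystander in the tray behind the mould: paint jar, diameter 36 mm, 40 mm tall, origin under its centre.
- jar_2: bystander in the tray behind the mould: paint jar, diameter 36 mm, 40 mm tall, origin under its centre.
There are look-alikes about, which are no part of the job. What is shaped like the mould_a but blue, red or yellow is not meant.

How it is judged (in metres and radians):
On the way, in this order (a step that is already met when the one before it is completed fails the run):
1. the tray is pulled out to its lock (value of joint tray above 0.122 m), for 0.3 s.
2. with the tray still locked out, the two moulds are nested in the one in the tray and let go (value of joint tray above 0.12 m and value of joint release below 0.003 m and (((horizontal distance between mould_a and mould_base below 0.006 m and z of mould_a in the frame of mould_base between 0.019 and 0.025 m and angle between mould_a's own z axis and vertical below 0.12 rad) and (horizontal distance between mould_b and mould_base below 0.006 m and z of mould_b in the frame of mould_base between 0.041 and 0.047 m and angle between mould_b's own z axis and vertical below 0.12 rad)) or ((horizontal distance between mould_b and mould_base below 0.006 m and z of mould_b in the frame of mould_base between 0.019 and 0.025 m and angle between mould_b's own z axis and vertical below 0.12 rad) and (horizontal distance between mould_a and mould_base below 0.006 m and z of mould_a in the frame of mould_base between 0.041 and 0.047 m and angle between mould_a's own z axis and vertical below 0.12 rad))) and angle between mould_base's own z axis and vertical below 0.12 rad and z of mould_base in the frame of tray_floor between -0.005 and 0.005 m and x of mould_base in the frame of tray_floor between -0.05 and 0.13 m and y of mould_base in the frame of tray_floor between -0.085 and 0.085 m and linear speed of each of mould_base, mould_a, mould_b below 0.02 m/s and contact force between the fingers and mould_base below 0.1 N and contact force between the fingers and mould_a below 0.1 N and contact force between the fingers and mould_b below 0.1 N), for 0.3 s.
3. the release is pressed (value of joint release above 0.006 m), for 0.02 s.
At the end, for the whole second after the job is handed in: Tray home within 4 mm, release up. The tray's own mould stands upright on the tray floor, the other two nested in it, each 22 mm (+-3) above the one below, centred within 6 mm, upright within 0.12 rad, at rest. Jars in the tray upright (value of joint tray below 0.004 m and value of joint release below 0.002 m and (((horizontal distance between mould_a and mould_base below 0.006 m and z of mould_a in the frame of mould_base between 0.019 and 0.025 m and angle between mould_a's own z axis and vertical below 0.12 rad) and (horizontal distance between mould_b and mould_base below 0.006 m and z of mould_b in the frame of mould_base between 0.041 and 0.047 m and angle between mould_b's own z axis and vertical below 0.12 rad)) or ((horizontal distance between mould_b and mould_base below 0.006 m and z of mould_b in the frame of mould_base between 0.019 and 0.025 m and angle between mould_b's own z axis and vertical below 0.12 rad) and (horizontal distance between mould_a and mould_base below 0.006 m and z of mould_a in the frame of mould_base between 0.041 and 0.047 m and angle between mould_a's own z axis and vertical below 0.12 rad))) and angle between mould_base's own z axis and vertical below 0.12 rad and z of mould_base in the frame of tray_floor between -0.005 and 0.005 m and x of mould_base in the frame of tray_floor between -0.05 and 0.13 m and y of mould_base in the frame of tray_floor between -0.085 and 0.085 m and linear speed of each of mould_base, mould_a, mould_b below 0.02 m/s and angle between each of jar_1, jar_2's own z axis and vertical below 0.15 rad); the robot touches nothing.
It fails at once if a bystander on the table is moved by more than 30 mm or tipped (distance of any of tin, candle, paint_brush from where it was at the start of the episode above 0.03 m or angle between any of tin, candle's own z axis and vertical above 0.5 rad).
It fails at once if a jar in the tray is tipped over (angle between any of jar_1, jar_2's own z axis and vertical above 0.7 rad).
It also fails if it takes over 69 s, if anything falls off the work surface, if the arm or the gripper's body presses on something with over 40 N, if the wrist force passes 120 N, or if a joint passes its speed limit or range.

ROBOT

A 6-joint arm with a two-finger parallel gripper is mounted at the origin on the work surface. World frame = base frame: x ahead of the robot, y to its left, z up, the work surface at z = 0. Lengths are in m, angles in degrees, forces in N, time in s.
With the tool pointing down it reaches from about 0.4 to 0.825 m from the base axis. Payload 7 kg.
Tool frame: the origin (TCP) lies at the very end of the fingers, on their centre line; the grasp point (between the pads) lies 19 mm behind it (ctrl.grip_point_offset is the distance from the TCP to the grasp point, in m); x points along the fingers, z is the direction in which the jaws open and shut, and the axes are right-handed (so a half turn about x gives the same grasp; the last joint's range is limited). The gripper opens to 88 mm and grips with 3 to 60 N. Pads are 19 mm wide; open, the fingers measure 130 mm over their backs; the gripper's body (78 mm by 193 mm) begins 47 mm behind the grasp point.
Start: joints at [-59.754, 20.546, 0.682, 0, -70.136, -16.507], TCP at [0.16, -0.656, 0.227] pointing down, gripper open.
Joint ranges: [-176.03, 176.03], [-82.01, 121.73], [-58.28, 71.71], [-173.87, 95.51], [-174.79, -0.11], [-173.66, 173.66]. Speed limits (degrees/s): [136.94, 136.94, 172.46, 180, 180, 180].

INTERFACE

Orientations are given as [roll, pitch, yaw] about the fixed x, y, z axes, in that order (R = Rz(yaw) Ry(pitch) Rx(roll)).
In Python, from plant import get_obs, snapshot, calibration, close_job, ctrl gives the robot as it stands.
- The arm moves only by the tool move_arm, never from a script. Its argument "commands" is a list that holds one entry, the list of rows, each a list of 4 numbers: the shift along the tool's x, y, z in cm, then the turn about the tool's x in rad. In form: [[[dx, dy, dz, spin], ...]]. A call has 1 to 8 rows; each row shifts and turns the commanded pose from where the row before left it, along the tool's axes as they then stand; what a row does not reach is not made up. A row lasts 1/10 s, in which the tool goes at most 50 mm and 8.59 degrees, less where a joint would pass 70% of its speed; a pose out of reach is approached as far as the arm can. A call with a gripper value outside its range is refused whole. "jaw" is the finger opening in cm, from 0 to 8.76, set as the call begins (left out, the last holds). The fingers move at their own pace and stop on an object; the grip force is fixed at half the most. Time passes only in rows, so rows that do not move let the fingers close. It gives the time, the measured TCP pose, the force and the opening at its end, in the units of the state.
- get_obs(): the state, without advancing time (a new reading comes with each control period).
- snapshot(name): name is "scene" or "top" or "wrist"; returns (picture, depth): 420x560x3 uint8, red, green, blue; 420x560 float32, m along the optical axis (not along the pixel's ray), 0 where there is no reading.
- calibration(name): a dict with "mtx" (3x3 intrinsics, pixels), "k1" (the pictures are not rectified: a ray, as slopes to the right and down, at radius r is drawn at 1 + k1 r^2 times it, then the intrinsics apply), "T" (4x4, takes a point from camera to world coordinates); the wrist camera has in their place "tool_from_camera" (4x4, takes a point from camera to tool coordinates, whose origin is the TCP and whose axes are the tool frame's). Camera axes: x right, y up, looking along -z (the intrinsics and any distortion apply to the point x, -y, -z); pixel columns grow to the right and rows downward; lengths in m; the calibration is good to about 2 mm. A picture is of the moment at which its call begins: read the wrist's pose just before it. calibration takes no time and is no camera call.
- close_job(): hands the job in, once; it reports no verdict.
The state is a dict: "clock": time; "joint_pos": joint angles; "qvel": joint speeds; "tau": joint torques, N m; "tool_pos": TCP position; "orientation": TCP orientation; "force": force on the tool from outside, world axes, zero at the start; "moment": the same for the moment, N m; "opening": finger opening in m.
Only numpy, scipy, OpenCV 4.12 (cv2) and the standard library are available. Lean on these libraries where they do the work, as an engineer would, in place of code of your own. Each camera call takes 0.05 s, during which the arm holds its last target. There are 200 camera calls.

## Working session

There is one attempt and no reset: what is moved stays moved. The work goes in short steps, Python scripts to look and compute and a tool call to move; the robot and the scene stay as the last step left them, time stands still between calls to the robot, and variables do not carry over. Pictures are saved under pics/ and viewed, about 8 in all and at most 12, crops included, and the job is handed in when it is done.

Besides the shell and the picture viewer there is one more tool, called after "Emit:" in YAML: its name, and indented under it one key for each argument. move_arm: Moves the arm, as the interface text tells. Its arguments: {"type":"object","properties":{"commands":{"type":"array"},"jaw":{"type":"number"}},"required":["commands"]}

```bash
ls; mkdir -p pics; cat > h.py <<'E'
import numpy as np, cv2
from scipy.spatial.transform import Rotation as R
from plant import get_obs, snapshot, calibration, close_job, ctrl
def tool():
    o=get_obs(); T=np.eye(4); T[:3,:3]=R.from_euler('xyz',o['orientation'],degrees=True).as_matrix(); T[:3,3]=o['tool_pos']; return T
def camT(name,c,Tt=None): return c['T'] if 'T' in c else (tool() if Tt is None else Tt)@c['tool_from_camera']
def rays(c,uv):
    m=np.array(c['mtx'],float); uv=np.asarray(uv,float).reshape(-1,2)
    d=np.stack([(uv[:,0]-m[0,2])/m[0,0],(uv[:,1]-m[1,2])/m[1,1]],1); s=d.copy()
    for _ in range(20): s=d/(1+c['k1']*(s**2).sum(1,keepdims=True))
    return np.c_[s[:,0],-s[:,1],-np.ones(len(s))]
def plane(c,T,uv,z):
    w=rays(c,uv)@np.array(T)[:3,:3].T; o=np.array(T)[:3,3]
    return o+w*((z-o[2])/w[:,2])[:,None]
def cloud(c,T,depth):
    v,u=np.mgrid[:depth.shape[0],:depth.shape[1]]
    r=rays(c,np.c_[u.ravel(),v.ravel()])*depth.reshape(-1,1)
    return (r@np.array(T)[:3,:3].T+np.array(T)[:3,3]).reshape(*depth.shape,3)
def save(n,im,k=1): cv2.imwrite('pics/'+n,cv2.resize(im[...,::-1],None,fx=k,fy=k,interpolation=cv2.INTER_CUBIC))
E
python3 - <<'E'
from h import *
print(get_obs(), ctrl.grip_point_offset)
a={}
for n in('scene','top'):
    p,d=snapshot(n); c=calibration(n); np.savez(n+'.npz',p=p,d=d); a[n]=p; print(n,c)
print(calibration('wrist'))
save('1.png',np.vstack([a['scene'],a['top']])[:, :],0.714)
E
```

```text
pics
{'clock': 0.0, 'joint_pos': array([-5.97525417e+01,  2.05905738e+01,  6.34270950e-01, -2.11877770e-02,
       -7.01350763e+01, -1.65090323e+01]), 'qvel': array([ 0.05900636, -0.02606161, -0.02259311,  0.05395095,  0.04110939,
       -0.05195283]), 'tau': array([ 7.42756620e-04, -5.82722390e+01,  2.93063951e+01,  6.99760839e+00,
        6.91613270e-03, -1.00749439e-04]), 'tool_pos': array([ 0.16019677, -0.65521617,  0.22563282]), 'orientation': array([  4.21419151,  89.90647459, 107.94540191]), 'force': array([ 1.46628299, -1.00514313, -0.52486482]), 'moment': array([ 0.0316605 , -0.01087998, -0.02046322]), 'opening': 0.08733452038197921} 0.0188
scene {'mtx': array([[442.14921583,   0.        , 279.85380343],
       [  0.        , 442.14921583, 209.75497169],
       [  0.        ,   0.        ,   1.        ]]), 'k1': -0.09548825421123362, 'T': array([[-0.04606894, -0.65557273,  0.75372545,  1.64869123],
       [ 0.99892878, -0.02694489,  0.03762014,  0.01383623],
       [-0.00435369,  0.75465116,  0.65611179,  1.06238692],
       [ 0.        ,  0.        ,  0.        ,  1.       
[... 305 characters left out ...]
069915 , -0.05209136],
       [-0.009617  ,  0.13802405,  0.99038219,  1.28506058],
       [ 0.        ,  0.        ,  0.        ,  1.        ]])}
{'mtx': array([[328.29902947,   0.        , 278.83476274],
       [  0.        , 328.29902947, 210.68073201],
       [  0.        ,   0.        ,   1.        ]]), 'k1': 0.0022081110390629456, 'tool_from_camera': array([[ 2.73778935e-04,  3.04459105e-01, -9.52525369e-01,
        -1.57796303e-01],
       [ 5.62521148e-04,  9.52525207e-01,  3.04459215e-01,
         8.19886821e-02],
       [ 9.99999804e-01, -6.19170184e-04,  8.95166516e-05,
        -8.40986831e-04],
       [ 0.00000000e+00,  0.00000000e+00,  0.00000000e+00,
         1.00000000e+00]])}
```

View pics/1.png

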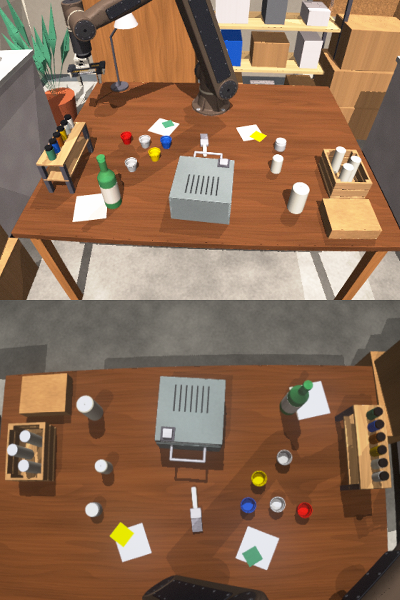

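```bash
python3 - <<'E'
from h import *
z=np.load('top.npz'); p,d=z['p'],z['d']; c=calibration('top'); T=c['T']; P=cloud(c,T,d)
np.save('Ptop.npy',P)
print('table z',np.median(P[300:320,60:100,2]))
# objects: height blobs
h=P[...,2]; m=((h>0.025)&(h<0.25)&(P[...,0]>0.25)&(P[...,0]<0.95)&(abs(P[...,1])<0.5)).astype(np.uint8)
m=cv2.morphologyEx(m,cv2.MORPH_OPEN,np.ones((3,3)))
n,l,s,ce=cv2.connectedComponentsWithStats(m)
for i in range(1,n):
    if s[i,4]<40: continue
    q=P[l==i]; hh=np.percentile(q[:,2],95); t=q[q[:,2]>hh-.012]
    print(i,ce[i].round(),s[i,4],'top z %.3f'%hh,'ctr',((t.min(0)+t.max(0))/2)[:2].round(3),'size',np.ptp(t,axis=0)[:2].round(3),'col',np.median(p[l==i],0))
s_=np.load('scene.npz')['p']
A=cv2.resize(p[190:330,105:460],None,fx=2.2,fy=2.2,interpolation=2)
B=cv2.resize(s_[170:300,150:440],(A.shape[1],int(130*A.shape[1]/290)),interpolation=2)
V=np.vstack([A,B])[:, :]; print(V.shape,A.shape); save('2.png',V,min(1,600/V.shape[0]))
E
```

```text
table z 0.0006019030277935045
1 [ 91. 131.] 640 top z 0.064 ctr [0.858 0.488] size [0.162 0.024] col [215. 157.  98.]
2 [266. 161.] 9560 top z 0.140 ctr [ 0.752 -0.019] size [0.258 0.255] col [159. 169. 168.]
3 [412. 140.] 1055 top z 0.222 ctr [ 0.789 -0.403] size [0.024 0.02 ] col [66. 91. 69.]
4 [124. 150.] 811 top z 0.133 ctr [0.786 0.372] size [0.067 0.067] col [202. 196. 181.]
5 [403. 219.] 145 top z 0.054 ctr [ 0.581 -0.377] size [0.058 0.038] col [113. 107. 103.]
7 [144. 233.] 343 top z 0.088 ctr [0.56  0.317] size [0.046 0.047] col [226. 225. 227.]
8 [367. 248.] 135 top z 0.056 ctr [ 0.504 -0.276] size [0.054 0.042] col [149. 125.   0.]
9 [351. 288.] 143 top z 0.055 ctr [ 0.407 -0.229] size [0.058 0.049] col [ 50.  70. 134.]
10 [393. 287.] 146 top z 0.055 ctr [ 0.406 -0.342] size [0.056 0.043] col [151. 143. 140.]
11 [130. 293.] 373 top z 0.056 ctr [0.398 0.36 ] size [0.051 0.052] col [230. 230. 230.]
12 [431. 295.] 159 top z 0.055 ctr [ 0.382 -0.446] size [0.059 0.043] col [148.  29.  21.]
(658, 781, 3) (308, 781, 3)
```

View pics/2.png

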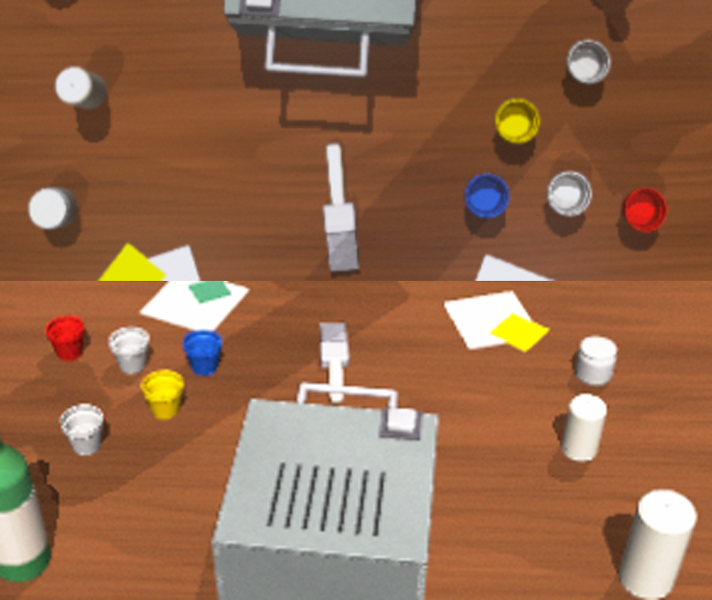

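```bash
python3 - <<'E'
from h import *
for n in('top','scene'):
    z=np.load(n+'.npz'); p,d=z['p'],z['d']; c=calibration(n); T=c['T']; P=cloud(c,T,d)
    hsv=cv2.cvtColor(p,cv2.COLOR_RGB2HSV)
    for (x,y) in((.581,-.377),(.406,-.342)):
        near=(np.hypot(P[...,0]-x,P[...,1]-y)<.06)&(P[...,2]>-.01)
        m=(near&(P[...,2]>.042)&(P[...,2]<.06)).astype(np.uint8)
        q=P[m>0]; 
        m2=(near&(P[...,2]>.008)).astype(np.uint8)
        cn=max(cv2.findContours(m2,0,1)[0],key=cv2.contourArea).reshape(-1,2)
        w=plane(c,T,cn,.052)[:,:2]
        A=np.c_[2*w,np.ones(len(w))]; s=np.linalg.lstsq(A,(w**2).sum(1),rcond=None)[0]
        A=np.c_[2*q[:,:2],np.ones(len(q))]; s2=np.linalg.lstsq(A,(q[:,:2]**2).sum(1),rcond=None)[0]
        print(n,'sil',s[:2].round(4),np.sqrt(s[2]+s[0]**2+s[1]**2).round(4),'depth rim',s2[:2].round(4),np.sqrt(s2[2]+s2[0]**2+s2[1]**2).round(4),len(q))
    reg=(P[...,0]>.5)&(P[...,0]<1)&(abs(P[...,1]+.02)<.17)
    for lab,a,b in(('roof',.127,.141),('plate',.1435,.156),('bar',.095,.12)):
        q=P[reg&(P[...,2]>a)&(P[...,2]<b)&((P[...,0]<.61) if lab=='bar' else (P[...,0]>.61))]
        r=cv2.minAreaRect((q[:,:2]*1000).astype(np.float32)); print(n,lab,len(q),'z',np.median(q[:,2]).round(4),r, 'mean',q.mean(0).round(4))
    # front roof edge line: min x per y bin; side edges
    q=P[reg&(P[...,2]>.129)&(P[...,2]<.14)&(P[...,0]>.61)]
    yb=np.arange(-.12,.08,.01); f=[(y,q[abs(q[:,1]-y)<.005,0].min(),q[abs(q[:,1]-y)<.005,0].max()) for y in yb]
    f=np.array(f); print('front',np.polyfit(f[:,0],f[:,1],1).round(4),'back',np.polyfit(f[:,0],f[:,2],1).round(4))
    q=P[reg&(P[...,2]>.095)&(P[...,2]<.12)&(P[...,0]<.56)]
    if len(q): print('bar pts',len(q),q.min(0).round(3),q.max(0).round(3),np.polyfit(q[:,1],q[:,0],1).round(4))
E
```

```text
top sil [ 0.5811 -0.3683] 0.0281 depth rim [ 0.5812 -0.3681] 0.027 107
top sil [ 0.4065 -0.3345] 0.0282 depth rim [ 0.4064 -0.3344] 0.0271 105
top roof 8178 z 0.1359 ((750.3167724609375, -18.542282104492188), (241.8772430419922, 243.95077514648438), 85.02225494384766) mean [ 0.7506 -0.0215  0.1359]
top plate 185 z 0.1492 ((666.2276000976562, 62.95789337158203), (33.38174057006836, 38.84608459472656), 83.94810485839844) mean [0.664  0.0631 0.1493]
top bar 302 z 0.1125 ((585.854248046875, -5.4597015380859375), (130.34046936035156, 46.74036407470703), 88.83145904541016) mean [ 0.5781 -0.007   0.1125]
front [0.0837 0.633 ] back [0.0863 0.8722]
scene sil [ 0.5983 -0.361 ] 0.0376 depth rim [ 0.5836 -0.3658] 0.0275 105
scene sil [ 0.4271 -0.3264] 0.0397 depth rim [ 0.4081 -0.3311] 0.0275 81
scene roof 4976 z 0.1351 ((752.2227172851562, -18.891250610351562), (241.53369140625, 248.14578247070312), 85.04605865478516) mean [ 0.7666 -0.0196  0.1351]
scene plate 95 z 0.1482 ((667.3291015625, 63.64524841308594), (33.32463455200195, 37.23210144042969), 88.88139343261719) mean [0.6684 0.0646 0.1483]
scene bar 152 z 0.1113 ((585.4696044921875, -3.710418701171875), (129.58546447753906, 40.90684127807617), 89.00572204589844) mean [ 0.5792 -0.005   0.1113]
front [0.198  0.6414] back [0.0846 0.8766]
```

Emit:
move_arm:
  commands:
    - [[0,-2,2,0],[0,-3.4,3.3,0],[0,-3.5,3.4,0],[0,-3.5,3.4,0],[0,-3.5,3.4,0],[0,-3.5,3.4,0],[0,-3.5,3.4,0],[0,-3.5,3.4,0]]
  jaw: 3.6

```text
clock: 0.9
tool_pos: [0.3562, -0.3415, 0.2265]
orientation: [-35.4, 90.0, 68.3]
force: [1.6, -1.3, 1.1]
opening: 0.0372
```

Emit:
move_arm:
  commands:
    - [[0,-3.5,3.4,0],[0,-3.5,3.4,0],[0,-3.5,3.4,0],[0,-3.5,3.4,0],[0,-3.5,3.4,0],[0,-3.5,3.4,0],[0,-3.5,3.3,0],[0,-3.5,3.2,0]]

```text
clock: 1.7
tool_pos: [0.5643, -0.0135, 0.2265]
orientation: [47.9, 90.0, 151.6]
force: [1.2, -1.0, -0.2]
opening: 0.0361
```

Emit:
move_arm:
  commands:
    - [[0.5,0,0,-0.139],[1,0,0,-0.139],[1,0,0,-0.139],[1,0,0,-0.139],[1,0,0,-0.139],[1,0,0,-0.139],[0,0,0,-0.139],[0,0,0,-0.139]]

```text
clock: 2.5
tool_pos: [0.5633, -0.0156, 0.1707]
orientation: [24.5, 89.9, -167.7]
force: [0.2, 0.0, 0.7]
opening: 0.0364
```

Emit:
move_arm:
  commands:
    - [[0,0,0,-0.139],[0,0,0,0]]

```text
clock: 2.7
tool_pos: [0.5636, -0.0155, 0.1712]
orientation: [13.7, 90.0, -170.8]
force: [0.6, 0.1, 0.6]
opening: 0.0358
```

```bash
cat >> h.py <<'E'
def go(xyz,th):
    """shift (cm) in present tool axes, then spin (rad) to reach tip xyz with jaw direction th"""
    T=tool(); d=T[:3,:3].T@(np.array(xyz)-T[:3,3])*100
    t=np.degrees(np.arctan2(T[1,2],T[0,2])); s=-np.radians((th-t+180)%360-180)
    print('tip',T[:3,3].round(4),'th %.1f tilt %.2f'%(t,np.degrees(np.arccos(-T[2,0]))),'shift',d.round(2),'spin %.3f'%s,'clock %.2f'%get_obs()['clock'])
E
python3 - <<'E'
from h import *
go([.5716,-.0034,.092],175.1); print(get_obs()['joint_pos'].round(1),get_obs()['force'].round(1))
p,d=snapshot('wrist'); save('3.png',p)
E
```

```text
tip [ 0.5636 -0.0155  0.1712] th 175.5 tilt 0.04 shift [ 7.92 -1.27 -0.71] spin 0.008 clock 2.70
[ 18.3  12.6 -18.   -0.  -59.4 -22.8] [0.6 0.1 0.6]
```

View pics/3.png

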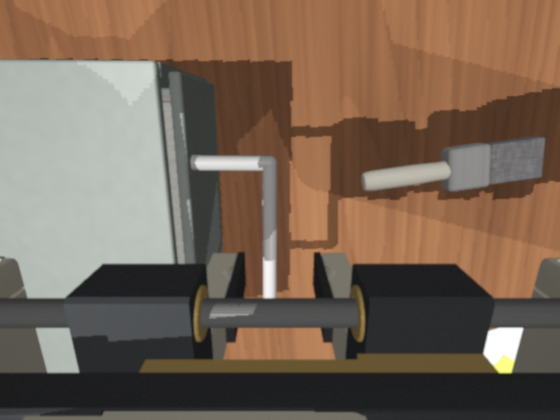

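Emit:
move_arm:
  commands:
    - [[1,-1.3,-0.7,0],[2,0,0,0],[2,0,0,0],[2,0,0,0],[0.9,0,0,0],[0,0,0,0]]

```text
clock: 3.35
tool_pos: [0.571, -0.003, 0.0909]
orientation: [20.3, 89.8, -164.4]
force: [0.3, -0.5, 0.8]
opening: 0.036
```

Emit:
move_arm:
  commands:
    - [[0,0,0,0],[0,0,0,0],[0,0,0,0],[0,0,0,0]]
  jaw: 0.6

```text
clock: 3.75
tool_pos: [0.572, -0.003, 0.0932]
orientation: [-152.3, 89.9, 23.1]
force: [-3.3, 0.2, 1.1]
opening: 0.0099
```

Emit:
move_arm:
  commands:
    - [[0,0,0.4,0],[0,0,0.8,0],[0,0,1.2,0],[0,0,1.2,0],[0,0,1.2,0],[0,0,1.2,0],[0,0,1.2,0],[0,0,1.2,0]]

```text
clock: 4.55
tool_pos: [0.4882, 0.0041, 0.0932]
orientation: [-158.7, 89.8, 16.7]
force: [5.7, -0.3, 2.2]
opening: 0.0092
```

Emit:
move_arm:
  commands:
    - [[0,0,1.2,0],[0,0,1.2,0],[0,0,1.0,0],[0,0,0.8,0],[0,0,0.6,0],[0,0,0.3,0],[0,0,0,0],[0,0,0,0]]

```text
clock: 5.35
tool_pos: [0.4382, 0.0084, 0.0932]
orientation: [-154.9, 89.8, 20.6]
force: [7.2, 0.3, -0.7]
opening: 0.0088
```

Emit:
move_arm:
  commands:
    - [[0,0,0,0],[0,0,0,0],[0,0,0,0],[0,0,0,0]]
  jaw: 3.6

```text
clock: 5.75
tool_pos: [0.4365, 0.0074, 0.0924]
orientation: [24.2, 89.9, -160.4]
force: [0.8, -0.7, -0.5]
opening: 0.0337
```

```bash
python3 - <<'E'
from h import *
go([.582,-.367,.2],85.1); print(get_obs())
E
```

```text
tip [0.4365 0.0074 0.0924] th 175.4 tilt 0.05 shift [-10.76  36.17 -17.49] spin 1.576 clock 5.75
{'clock': 5.75, 'joint_pos': array([ 2.70310719e+01,  6.06626687e+00, -3.87218335e+01, -9.97236967e-03,
       -4.52660668e+01, -3.16092180e+01]), 'qvel': array([-0.19555309,  0.11228184,  0.21922253, -0.00338555,  0.06603513,
       -0.07645587]), 'tau': array([ 2.94782985e-01, -3.08534861e+01,  2.11717397e+01,  4.77038115e+00,
       -5.07452376e-01,  9.22569801e-03]), 'tool_pos': array([0.43652092, 0.00744757, 0.09236663]), 'orientation': array([  24.16509819,   89.94537198, -160.42006999]), 'force': array([ 0.8337839 , -0.7311792 , -0.50246518]), 'moment': array([-0.16485773, -0.45412679,  0.0059673 ]), 'opening': 0.03373010216982127}
```

Emit:
move_arm:
  commands:
    - [[-1,0,0,0],[-3,0,0,0],[-4,0,0,0],[-2.8,3,-1,0],[0,4,-2,0],[0,4.1,-2,0],[0,4.2,-2,0],[0,4.2,-2.1,0]]
  jaw: 7.2

```text
clock: 6.55
tool_pos: [0.512, -0.1957, 0.2012]
orientation: [-29.5, 90.0, 146.0]
force: [2.3, 0.8, 0.3]
opening: 0.0725
```

Emit:
move_arm:
  commands:
    - [[0,4.2,-2.1,0],[0,4.2,-2.1,0],[0,4.2,-2.1,0],[0,4.1,-2.1,0],[0,0,0,0.143],[0,0,0,0.143],[0,0,0,0.143],[0,0,0,0.143]]

```text
clock: 7.35
tool_pos: [0.5818, -0.3671, 0.2005]
orientation: [13.0, 89.9, 155.2]
force: [0.4, 1.1, 0.4]
opening: 0.0719
```

Emit:
move_arm:
  commands:
    - [[0,0,0,0.143],[0,0,0,0.143],[0,0,0,0.143],[0,0,0,0.143],[0,0,0,0.143],[0,0,0,0.143],[0,0,0,0.146],[0,0,0,0]]

```text
clock: 8.15
tool_pos: [0.5821, -0.3669, 0.2007]
orientation: [65.7, 89.9, 150.6]
force: [-0.8, 0.4, 0.8]
opening: 0.072
```

```bash
python3 - <<'E'
from h import *
go([.582,-.367,.036],85.1)
c=calibration('wrist');T=camT('wrist',c);p,d=snapshot('wrist'); np.savez('w1.npz',p=p,d=d,T=T)
P=cloud(c,T,d); m=(np.hypot(P[...,0]-.582,P[...,1]+.367)<.05)&(P[...,2]>.046)&(P[...,2]<.06)
q=P[m]; A=np.c_[2*q[:,:2],np.ones(len(q))]; s=np.linalg.lstsq(A,(q[:,:2]**2).sum(1),rcond=None)[0]; print('rim',s[:2],np.sqrt(s[2]+s[0]**2+s[1]**2),len(q),np.median(q[:,2]))
t,td=snapshot('top'); c=calibration('top'); P=cloud(c,c['T'],td); np.savez('top2.npz',p=t,d=td)
X=np.array([.9964,-.085]);Y=np.array([.085,.9964]);O=np.array([.6314,-.0085])
r=P[...,:2]-O; rx=r@X; ry=r@Y
b=(abs(P[...,2]-.11)<.012)&(abs(ry)<.05)&(rx<-.15)&(rx>-.25); print('bar x',np.percentile(rx[b],[5,50,95]),b.sum())
f=(rx>-.124)&(rx<-.0)&(abs(ry)<.095)
m=f&(abs(P[...,2]-.07)<.008); q=np.c_[rx[m],ry[m]]; A=np.c_[2*q,np.ones(len(q))]; s=np.linalg.lstsq(A,(q**2).sum(1),rcond=None)[0]
print('base rack xy',s[:2],np.sqrt(s[2]+s[0]**2+s[1]**2),len(q),'world',O+s[0]*X+s[1]*Y)
V=np.hstack([cv2.resize(p,(400,300)),cv2.resize(t[190:290,200:333],(400,300),interpolation=2)]); save('4.png',V)
E
```

```text
tip [ 0.5821 -0.3669  0.2007] th 85.0 tilt 0.08 shift [ 1.647e+01 -1.000e-02 -2.000e-02] spin -0.002 clock 8.15
rim [ 0.58222105 -0.36837255] 0.027393017486655038 582 0.051277785562436506
bar x [-0.18893771 -0.18430506 -0.17996974] 161
base rack xy [-0.05856909  0.01607857] 0.027344317931460926 82 world [0.57440843 0.01249906]
```

View pics/4.png

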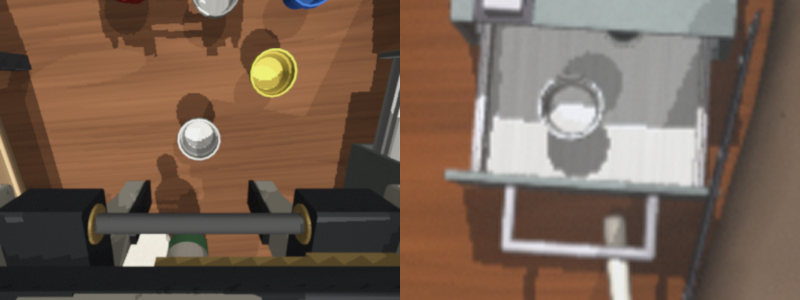

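Emit:
move_arm:
  commands:
    - [[2,0,-0.1,0],[4,0,0,0],[4,0,0,0],[3,0,0,0],[2,0,0,0],[1.5,0,0,0],[0,0,0,0],[0,0,0,0]]

```text
clock: 9.05
tool_pos: [0.5831, -0.3684, 0.0362]
orientation: [-139.4, 90.0, -54.2]
force: [-0.4, -0.2, 0.0]
opening: 0.0717
```

Emit:
move_arm:
  commands:
    - [[0,0,0,0],[0,0,0,0],[0,0,0,0],[0,0,0,0]]
  jaw: 5.2

```text
clock: 9.45
tool_pos: [0.5834, -0.3684, 0.0369]
orientation: [-109.1, 89.9, -24.0]
force: [-0.5, 1.7, 6.1]
opening: 0.0575
```

Emit:
move_arm:
  commands:
    - [[-2,0,0,0],[-3,0,0,0],[-4,0,0,0],[-4,0,0,0],[-2,0,0,0],[0,0,0,0]]

```text
clock: 10.05
tool_pos: [0.5843, -0.369, 0.19]
orientation: [-108.0, 89.6, -22.8]
force: [-0.9, 0.5, -0.8]
opening: 0.0573
```

```bash
python3 - <<'E'
from h import *
go([.5744,.0125,.19],85.1)
c=calibration('wrist');T=camT('wrist',c);p,d=snapshot('wrist'); np.savez('w2.npz',p=p,d=d,T=T)
P=cloud(c,T,d); L=(P-T[:3,3])@np.eye(3)
t=tool(); L=(P-t[:3,3])@t[:3,:3]
for a in np.arange(-.03,.03,.005):
    m=(abs(L[...,0]-a)<.0025)&(np.hypot(L[...,1],L[...,2])<.045); print(round(a,3),m.sum(),L[m].min(0).round(3) if m.any() else '',L[m].max(0).round(3) if m.any() else '')
E
```

```text
tip [ 0.5843 -0.369   0.19  ] th 85.1 tilt 0.38 shift [-0.11  4.22 37.92] spin 0.001 clock 10.05
-0.03 415 [-0.032 -0.003 -0.044] [-0.028  0.01   0.044]
-0.025 494 [-0.027 -0.006 -0.044] [-0.023  0.01   0.044]
-0.02 783 [-0.022 -0.01  -0.044] [-0.018  0.029  0.043]
-0.015 1559 [-0.017 -0.013 -0.044] [-0.013  0.029  0.043]
-0.01 800 [-0.012 -0.016 -0.044] [-0.008  0.029  0.044]
-0.005 906 [-0.007 -0.02  -0.044] [-0.003  0.029  0.043]
0.0 566 [-0.002 -0.023 -0.033] [0.002 0.012 0.031]
0.005 678 [ 0.003 -0.024 -0.024] [0.007 0.024 0.022]
0.01 1713 [ 0.008 -0.023 -0.023] [0.012 0.024 0.021]
0.015 2228 [ 0.013 -0.022 -0.022] [0.017 0.023 0.02 ]
0.02 49 [ 0.018  0.017 -0.014] [0.022 0.022 0.012]
0.025 42 [ 0.023  0.016 -0.013] [0.027 0.021 0.012]
```

```bash
cat >> h.py <<'E'
def circ(q):
    A=np.c_[2*q,np.ones(len(q))]; s=np.linalg.lstsq(A,(q**2).sum(1),rcond=None)[0]; return s[:2].round(4),round(float(np.sqrt(s[2]+s@np.r_[s[:2],0])),4),len(q)
def held(name):
    z=np.load(name); c=calibration('wrist'); t=z['T']@np.linalg.inv(c['tool_from_camera']); P=cloud(c,z['T'],z['d']); L=(P-t[:3,3])@t[:3,:3]
    m=(abs(L[...,2])<.022)&(L[...,1]>.012)&(L[...,1]<.04)&(L[...,0]<0)&(L[...,0]>-.025)
    q=L[m]; top=np.percentile(q[:,0],3); r=q[q[:,0]<top+.004]
    print('rim top tool x',top.round(4),circ(r[:,1:]), 'outer y near z0', q[abs(q[:,2])<.003,1].max())
    rr=np.hypot(L[...,1],L[...,2]); m=(rr<.017)&(L[...,0]>0)&(L[...,0]<.03); print('inner floor tool x',np.median(L[m][:,0]).round(4),m.sum())
E
python3 - <<'E'
from h import *
held('w2.npz')
E
```

```text
rim top tool x -0.0155 (array([ 0.0032, -0.0006]), 0.0258, 681) outer y near z0 0.029936797151825234
inner floor tool x 0.0154 2431
```

Emit:
move_arm:
  commands:
    - [[0,0.2,2,0],[0,0.4,3.8,0],[0,0.5,4,0],[0,0.5,4,0],[0,0.5,4,0],[0,0.5,4,0],[0,0.5,4,0],[0,0.5,4,0]]

```text
clock: 10.9
tool_pos: [0.5706, -0.0661, 0.184]
orientation: [96.4, 89.8, -178.5]
force: [1.0, -0.0, -1.3]
opening: 0.0571
```

Emit:
move_arm:
  commands:
    - [[0,0.3,4,0],[0,0.2,2.6,0],[0,0.1,1.5,0],[0,0,0,0],[0,0,0,0]]

```text
clock: 11.4
tool_pos: [0.5725, 0.013, 0.1847]
orientation: [112.7, 89.9, -162.2]
force: [-0.1, 1.0, -1.3]
opening: 0.0577
```

```bash
python3 - <<'E'
from h import *
go([.5752,.0125,.077],85.1)
c=calibration('wrist');T=camT('wrist',c);p,d=snapshot('wrist'); np.savez('w3.npz',p=p,d=d,T=T)
held('w3.npz')
P=cloud(c,T,d); m=(np.hypot(P[...,0]-.574,P[...,1]-.0125)<.04)&(abs(P[...,2]-.069)<.004)
print('base rim',circ(P[m][:,:2]),np.median(P[m][:,2])); save('5.png',p)
E
```

```text
tip [0.5725 0.013  0.1847] th 85.2 tilt 0.10 shift [10.77 -0.29 -0.02] spin 0.001 clock 11.40
rim top tool x -0.0155 (array([ 0.0032, -0.0006]), 0.0258, 692) outer y near z0 0.030016224580970648
inner floor tool x 0.0153 2424
base rim (array([0.5754, 0.0137]), 0.0273, 442) 0.06931236329551677
```

View pics/5.png

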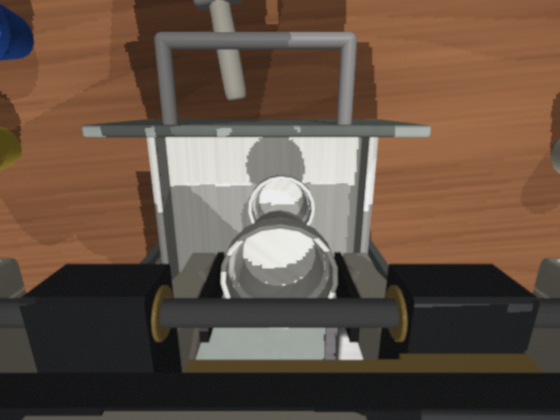

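Emit:
move_arm:
  commands:
    - [[1,-0.4,0.1,0],[2,0,0,0],[2,0,0,0],[2,0,0,0],[1.2,0,0,0],[1,0,0,0],[0.6,0,0,0],[0.6,0,0,0]]

```text
clock: 12.25
tool_pos: [0.5776, 0.0136, 0.0815]
orientation: [-78.9, 90.0, 6.2]
force: [-0.7, 0.1, -1.2]
opening: 0.0574
```

Emit:
move_arm:
  commands:
    - [[0.1,0,0,0],[0,0,0,0],[0,0,0,0]]

```text
clock: 12.55
tool_pos: [0.5775, 0.0139, 0.0811]
orientation: [-71.3, 89.9, 13.9]
force: [-0.2, -0.0, -1.1]
opening: 0.0573
```

```bash
python3 - <<'E'
from h import *
go([.5764,.0134,.077],85.1); print(get_obs()['force'])
c=calibration('wrist');T=camT('wrist',c);p,d=snapshot('wrist'); np.savez('w4.npz',p=p,d=d,T=T)
held('w4.npz')
E
```

```text
tip [0.5775 0.0139 0.0811] th 85.1 tilt 0.06 shift [ 0.41  0.11 -0.06] spin 0.001 clock 12.55
[-0.21057786 -0.0139458  -1.09742079]
rim top tool x -0.0155 (array([ 0.0032, -0.0006]), 0.0258, 690) outer y near z0 0.0299392686787958
inner floor tool x 0.0153 2442
```

Down to contact in small steps, then open.

Emit:
move_arm:
  commands:
    - [[0.1,0.1,0,0],[0.1,0,0,0],[0.1,0,0,0],[0.1,0,0,0],[0,0,0,0],[0,0,0,0]]

```text
clock: 13.2
tool_pos: [0.5766, 0.0139, 0.077]
orientation: [-74.6, 89.9, 10.5]
force: [-0.2, 0.5, 3.9]
opening: 0.0574
```

```bash
python3 - <<'E'
from h import *
go([.5764,.0134,.077],85.1); print(get_obs()['force'])
E
```

```text
tip [0.5766 0.0139 0.077 ] th 85.1 tilt 0.06 shift [-0.    0.02 -0.05] spin 0.001 clock 13.20
[-0.1610558   0.5194253   3.91509772]
```

Emit:
move_arm:
  commands:
    - [[0,0,0,0],[0,0,0,0],[0,0,0,0],[-1,0,0,0],[-3,0,0,0],[-3,0,0,0],[-3,0,0,0],[-1,0,0,0]]
  jaw: 7.2

```text
clock: 14.0
tool_pos: [0.5777, 0.014, 0.1908]
orientation: [-75.0, 89.7, 10.2]
force: [0.1, -0.3, -0.1]
opening: 0.072
```

Emit:
move_arm:
  commands:
    - [[0,0,0,0]]

```text
clock: 14.1
tool_pos: [0.5771, 0.014, 0.1888]
orientation: [-68.1, 89.8, 17.0]
force: [-0.4, 0.0, -0.1]
opening: 0.0722
```

```bash
python3 - <<'E'
from h import *
go([.4075,-.333,.19],85.1)
c=calibration('wrist');T=camT('wrist',c);p,d=snapshot('wrist'); np.savez('w5.npz',p=p,d=d,T=T)
P=cloud(c,T,d)
for lo,hi in((.087,.097),(.064,.073)):
    m=(np.hypot(P[...,0]-.5754,P[...,1]-.0137)<.04)&(P[...,2]>lo)&(P[...,2]<hi); print(circ(P[m][:,:2]),np.median(P[m][:,2]))
m=(np.hypot(P[...,0]-.5754,P[...,1]-.0137)<.015)&(P[...,2]>.03); print('inner floor z',np.median(P[m][:,2]))
E
```

```text
tip [0.5771 0.014  0.1888] th 85.1 tilt 0.22 shift [ -0.22  13.94 -36.02] spin 0.000 clock 14.10
(array([0.5754, 0.0135]), 0.0274, 796) 0.0913286239399057
(array([0.5727, 0.0137]), 0.0244, 579) 0.0688422628336276
inner floor z 0.06173321379653318
```

Emit:
move_arm:
  commands:
    - [[0,0.8,-2,0],[0,1.6,-4,0],[0,1.7,-4.5,0],[0,1.7,-4.5,0],[0,1.7,-4.5,0],[0,1.7,-4.5,0],[0,1.7,-4.5,0],[0,1.7,-4.5,0]]

```text
clock: 14.95
tool_pos: [0.42, -0.3058, 0.1853]
orientation: [73.6, 89.9, 158.7]
force: [0.5, 0.3, 0.2]
opening: 0.0719
```

Emit:
move_arm:
  commands:
    - [[0,1.3,-3,0],[0,0,0,0],[0,0,0,0]]

```text
clock: 15.25
tool_pos: [0.4054, -0.3336, 0.1852]
orientation: [69.8, 89.9, 154.7]
force: [-0.4, -0.5, 0.2]
opening: 0.0718
```

```bash
python3 - <<'E'
from h import *
c=calibration('wrist');T=camT('wrist',c);p,d=snapshot('wrist'); P=cloud(c,T,d)
m=(np.hypot(P[...,0]-.4075,P[...,1]+.333)<.045)&(P[...,2]>.046)&(P[...,2]<.06)
s=circ(P[m][:,:2]); print(s,np.median(P[m][:,2]),np.median(p[m],0))
go([s[0][0],s[0][1],.036],85.1); print(get_obs()['joint_pos'].round(1))
E
```

```text
(array([ 0.407, -0.334]), 0.0274, 651) 0.05129073295150005 [211. 209. 203.]
tip [ 0.406  -0.333   0.1855] th 85.1 tilt 0.11 shift [14.95 -0.13 -0.1 ] spin -0.001 clock 15.30
[-17.9   8.3 -21.5  -0.  -60.3 -77. ]
```

Emit:
move_arm:
  commands:
    - [[2,-0.1,-0.1,0],[4,0,0,0],[3.5,0,0,0],[2.5,0,0,0],[1.9,0,0,0],[1,0,0,0],[0,0,0,0],[0,0,0,0]]

```text
clock: 16.1
tool_pos: [0.4085, -0.3339, 0.0381]
orientation: [-131.9, 90.0, -46.7]
force: [-0.4, -0.1, -0.0]
opening: 0.0721
```

Emit:
move_arm:
  commands:
    - [[0,0,0,0],[0,0,0,0],[0,0,0,0],[0,0,0,0]]
  jaw: 5.2

```text
clock: 16.5
tool_pos: [0.4085, -0.3344, 0.0385]
orientation: [-105.8, 89.9, -20.6]
force: [-0.6, 2.3, 6.1]
opening: 0.0563
```

Emit:
move_arm:
  commands:
    - [[-2,0,0,0],[-4,0,0,0],[-5,0,0,0],[-4,0,0,0],[-2,0,0,0],[0,0,0,0]]

```text
clock: 17.1
tool_pos: [0.4094, -0.335, 0.2113]
orientation: [-109.0, 89.6, -23.9]
force: [-0.4, -0.8, -1.4]
opening: 0.0563
```

```bash
python3 - <<'E'
from h import *
c=calibration('wrist');T=camT('wrist',c);p,d=snapshot('wrist'); np.savez('w6.npz',p=p,d=d,T=T)
held('w6.npz'); go([.5764,.0136,.2],85.1)
E
```

```text
rim top tool x -0.0141 (array([ 0.0031, -0.0006]), 0.026, 662) outer y near z0 0.030173148317602465
inner floor tool x 0.0168 2422
tip [ 0.4084 -0.3343  0.209 ] th 85.1 tilt 0.19 shift [  0.92 -13.76  36.1 ] spin 0.000 clock 17.15
```

Emit:
move_arm:
  commands:
    - [[0,-0.8,2,0],[0,-1.5,4,0],[0,-1.6,4.2,0],[0,-1.6,4.2,0],[0,-1.6,4.2,0],[0,-1.6,4.2,0],[0,-1.6,4.2,0],[0,-1.6,4.2,0]]

```text
clock: 17.95
tool_pos: [0.5526, -0.0317, 0.2059]
orientation: [101.4, 89.9, -173.5]
force: [0.3, -0.4, 0.0]
opening: 0.0563
```

Emit:
move_arm:
  commands:
    - [[0,-1.3,3,0],[0,-0.6,1.9,0],[0,0,0,0],[0,0,0,0]]

```text
clock: 18.35
tool_pos: [0.5753, 0.0136, 0.2063]
orientation: [109.5, 89.9, -165.4]
force: [-0.2, -0.2, -0.0]
opening: 0.0564
```

```bash
python3 - <<'E'
from h import *
go([.5766,.0138,.1005],85.1)
c=calibration('wrist');T=camT('wrist',c);p,d=snapshot('wrist');P=cloud(c,T,d)
m=(np.hypot(P[...,0]-.5754,P[...,1]-.0135)<.04)&(P[...,2]>.087)&(P[...,2]<.097); print(circ(P[m][:,:2]))
E
```

```text
tip [0.5753 0.0136 0.2063] th 85.1 tilt 0.14 shift [10.58 -0.15  0.03] spin 0.001 clock 18.35
(array([0.5754, 0.0135]), 0.0273, 459)
```

Emit:
move_arm:
  commands:
    - [[1,-0.1,0,0],[2,0,0,0],[2,0,0,0],[2,0,0,0],[1.2,0,0,0],[1,0,0,0],[0.6,0,0,0],[0.4,0,0,0]]

```text
clock: 19.2
tool_pos: [0.5773, 0.0135, 0.1053]
orientation: [-87.4, 90.0, -2.3]
force: [-0.3, -0.5, 0.1]
opening: 0.0563
```

Emit:
move_arm:
  commands:
    - [[0,0,0,0],[0,0,0,0]]

```text
clock: 19.4
tool_pos: [0.5775, 0.0138, 0.1061]
orientation: [-74.9, 90.0, 10.2]
force: [-0.3, 0.4, -0.9]
opening: 0.0562
```

```bash
python3 - <<'E'
from h import *
go([.5766,.0138,.1005],85.1);print(get_obs()['force'])
E
```

```text
tip [0.5775 0.0138 0.1061] th 85.1 tilt 0.05 shift [ 0.56  0.09 -0.01] spin 0.001 clock 19.40
[-0.30722247  0.44780463 -0.94430724]
```

Emit:
move_arm:
  commands:
    - [[0.2,0.1,0,0],[0.1,0,0,0],[0.1,0,0,0],[0.1,0,0,0],[0,0,0,0],[0,0,0,0]]

```text
clock: 20.0
tool_pos: [0.5762, 0.0138, 0.1006]
orientation: [-68.1, 90.0, 17.0]
force: [0.4, -0.0, -0.7]
opening: 0.0566
```

```bash
python3 - <<'E'
from h import *
go([.5766,.0138,.1005],85.1);print(get_obs()['force'])
E
```

```text
tip [0.5762 0.0138 0.1006] th 85.1 tilt 0.01 shift [ 0.01 -0.04  0.  ] spin 0.000 clock 20.00
[ 0.43010291 -0.04104968 -0.728344  ]
```

Emit:
move_arm:
  commands:
    - [[0.1,0,0,0],[0,0,0,0],[0,0,0,0]]

```text
clock: 20.3
tool_pos: [0.5767, 0.0139, 0.1004]
orientation: [-80.7, 89.9, 4.4]
force: [-0.5, -0.0, 5.6]
opening: 0.0567
```

```bash
python3 - <<'E'
from h import *
go([.5766,.0138,.1005],85.1);print(get_obs()['force'])
E
```

```text
tip [0.5767 0.0139 0.1004] th 85.1 tilt 0.08 shift [-0.01  0.01 -0.01] spin 0.001 clock 20.30
[-0.51856828 -0.00908864  5.58902659]
```

Emit:
move_arm:
  commands:
    - [[0,0,0,0],[0,0,0,0],[0,0,0,0],[-1,0,0,0],[-3,0,0,0],[-3,0,0,0],[-3,0,0,0],[0,0,0,0]]
  jaw: 7.2

```text
clock: 21.1
tool_pos: [0.5787, 0.0141, 0.205]
orientation: [-75.5, 89.5, 9.7]
force: [0.4, 0.2, 0.2]
opening: 0.072
```

```bash
python3 - <<'E'
from h import *
c=calibration('wrist');T=camT('wrist',c);p,d=snapshot('wrist'); np.savez('w7.npz',p=p,d=d,T=T)
P=cloud(c,T,d)
m=(np.hypot(P[...,0]-.5754,P[...,1]-.0137)<.04)&(P[...,2]>.107)&(P[...,2]<.12); print(circ(P[m][:,:2]),np.median(P[m][:,2]))
m=(np.hypot(P[...,0]-.5754,P[...,1]-.0137)<.015)&(P[...,2]>.03); print('inner floor z',np.median(P[m][:,2]))
s,sd=snapshot('scene'); print(get_obs()['tool_pos'])
V=np.hstack([cv2.resize(p,(400,300)),cv2.resize(s[150:280,200:373],(400,300),interpolation=2)]); save('6.png',V)
go([.6637,.0637,.18],85.1)
E
```

```text
(array([0.5751, 0.0133]), 0.0274, 946) 0.11319249447870766
inner floor z 0.0836713028191376
[0.57643942 0.01392566 0.20079727]
tip [0.5764 0.0139 0.2008] th 85.1 tilt 0.12 shift [ 2.1  -8.27  5.7 ] spin 0.000 clock 21.20
```

View pics/6.png

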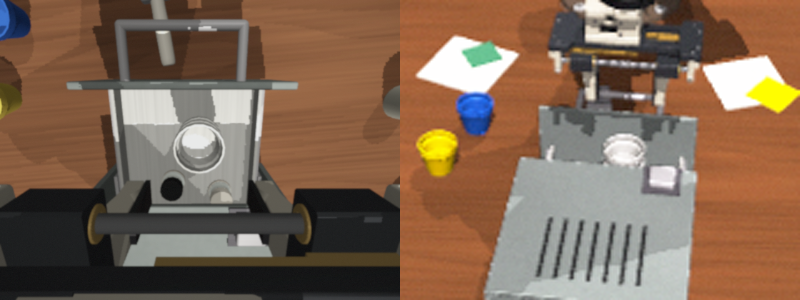

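Emit:
move_arm:
  commands:
    - [[0,-2,1.4,0],[0,-3,2,0],[0,-2.3,1.6,0],[0,-1,0.7,0],[2,0,0,0],[1.5,0,0,0],[0,0,0,0],[0,0,0,0]]
  jaw: 0

```text
clock: 22.0
tool_pos: [0.6632, 0.0632, 0.1642]
orientation: [123.5, 89.9, -151.3]
force: [0.3, -0.0, 0.5]
opening: 0.0135
```

```bash
python3 - <<'E'
from h import *
go([.6637,.0637,.140],85.1);print(get_obs()['force'],get_obs()['opening'])
E
```

```text
tip [0.6632 0.0632 0.1642] th 85.1 tilt 0.09 shift [ 2.42 -0.05  0.05] spin 0.000 clock 22.00
[ 0.3251571  -0.03986166  0.48783181] 0.01345083616744709
```

Emit:
move_arm:
  commands:
    - [[0.5,0,0,0],[0.5,0,0,0],[0.3,0,0,0],[0.3,0,0,0],[0.3,0,0,0],[0.3,0,0,0],[0.1,0,0,0],[0,0,0,0]]

```text
clock: 22.8
tool_pos: [0.6636, 0.0635, 0.1416]
orientation: [143.1, 90.0, -131.8]
force: [-1.5, -0.3, 1.9]
opening: 0.0005
```

```bash
python3 - <<'E'
from h import *
go([.6637,.0637,.140],85.1);print(get_obs()['force'],get_obs()['opening'])
t,td=snapshot('top'); c=calibration('top'); P=cloud(c,c['T'],td)
X=np.array([.9964,-.085]);Y=np.array([.085,.9964]);O=np.array([.6314,-.0085])
r=P[...,:2]-O; rx=r@X; ry=r@Y
b=(abs(P[...,2]-.11)<.012)&(abs(ry)<.05)&(rx<-.135+.09)&(rx>-.25); print('bar x',np.percentile(rx[b],[5,50,95]),b.sum())
E
```

```text
tip [0.6636 0.0635 0.1416] th 85.1 tilt 0.01 shift [ 0.16 -0.    0.02] spin 0.000 clock 22.80
[-1.53207342 -0.32685461  1.91912523] 0.0004972505572804341
bar x [-0.18156884 -0.12543757 -0.0535333 ] 350
```

Emit:
move_arm:
  commands:
    - [[0.1,0,0,0],[0.1,0,0,0],[0.1,0,0,0],[0,0,0,0],[0,0,0,0],[0,0,0,0]]

```text
clock: 23.45
tool_pos: [0.6637, 0.0635, 0.1394]
orientation: [-90.4, 90.0, -5.2]
force: [-4.1, 0.0, 8.1]
opening: 0.0005
```

```bash
cat >> h.py <<'E'
def bar(save_=None):
    t,td=snapshot('top'); c=calibration('top'); P=cloud(c,c['T'],td)
    X=np.array([.9964,-.085]);Y=np.array([.085,.9964]);O=np.array([.6314,-.0085])
    r=P[...,:2]-O; rx=r@X; ry=r@Y
    b=(abs(P[...,2]-.112)<.008)&(abs(ry)<.05)&(rx<-.04)&(rx>-.25); f=np.sort(rx[b])
    print('bar front edge %.4f -> tray %.4f'%(f[5],-f[5]-.065),b.sum(), 'force',get_obs()['force'].round(1))
    if save_: save(save_,t[170:300,180:353],3)
E
python3 -c "
from h import *
go([.6637,.0637,.140],85.1); bar()"
```

```text
tip [0.6637 0.0635 0.1394] th 85.1 tilt 0.03 shift [-0.06  0.    0.02] spin 0.000 clock 23.45
bar front edge -0.1422 -> tray 0.0772 229 force [-3.6 -0.5  8.6]
```

Emit:
move_arm:
  commands:
    - [[-0.5,0,0,0],[-1.5,0,0,0],[-3,0,0,0],[-2,3,0,0],[0,4.5,-1,0],[0,4.5,-1,0],[0,4.5,-2,0],[0,4.5,-2,0]]

```text
clock: 24.3
tool_pos: [0.4477, 0.0212, 0.2081]
orientation: [11.6, 90.0, 96.8]
force: [0.4, -0.1, 0.5]
opening: 0.0004
```

```bash
python3 -c "
from h import *
bar('7.png'); go([.4222,.0094,.095],85.1)"
```

```text
bar front edge -0.1308 -> tray 0.0658 154 force [-11.4  -3.6  -5.7]
tip [0.4404 0.0184 0.2076] th 85.0 tilt 0.19 shift [11.27  1.7  -1.06] spin -0.001 clock 24.35
```

View pics/7.png

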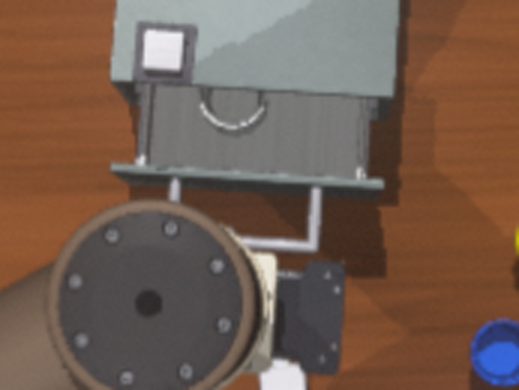

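Emit:
move_arm:
  commands:
    - [[1,0,-1.1,0],[3,0,0,0],[3,0,0,0],[3,-1,0,0],[1.3,-2,0,0],[0,-2,0,0],[0,0,0,0]]

```text
clock: 25.05
tool_pos: [0.5001, 0.0061, 0.0938]
orientation: [126.8, 89.9, -148.1]
force: [0.5, -0.0, -0.3]
opening: 0.0008
```

```bash
python3 -c "
from h import *
bar(); go([.5572,-.0022,.095],85.1)"
```

```text
bar front edge -0.0540 -> tray -0.0110 14 force [-1.   0.2  0.2]
tip [0.4991 0.0061 0.0943] th 85.1 tilt 0.09 shift [-0.08 -5.86 -0.32] spin -0.001 clock 25.10
```

Emit:
move_arm:
  commands:
    - [[0,-0.2,0,0],[0,-0.4,0,0],[0,-0.5,0,0],[0,-0.5,0,0],[0,-0.5,0,0],[0,-0.5,0,0],[0,-0.5,0,0],[0,-0.5,0,0]]

```text
clock: 25.9
tool_pos: [0.5344, 0.0033, 0.0955]
orientation: [99.4, 90.0, -175.5]
force: [-1.6, 1.0, 1.1]
opening: 0.0005
```

Emit:
move_arm:
  commands:
    - [[0,-0.5,0,0],[0,-0.4,0,0],[0,-0.3,0,0],[0,-0.3,0,0],[0,-0.2,0,0],[0,-0.1,0,0],[0,0,0,0],[0,0,0,0]]

```text
clock: 26.7
tool_pos: [0.5522, 0.0018, 0.0956]
orientation: [-75.2, 90.0, 10.0]
force: [-0.3, 0.5, -0.3]
opening: 0.0003
```

```bash
python3 -c "
from h import *
bar(); go([.5572,-.0022,.095],85.1)"
```

```text
Traceback (most recent call last):
  File "h.py", line 38, in bar
    print('bar front edge %.4f -> tray %.4f'%(f[5],-f[5]-.065),b.sum(), 'force',get_obs()['force'].round(1))
                                              ~^^^
IndexError: index 5 is out of bounds for axis 0 with size 0
```

Emit:
move_arm:
  commands:
    - [[0,-0.1,0,0],[0,-0.1,0,0],[0,-0.1,0,0],[0,-0.1,0,0],[0,0,0,0],[0,0,0,0]]

```text
clock: 27.35
tool_pos: [0.5562, 0.0014, 0.0956]
orientation: [-84.1, 90.0, 1.0]
force: [-1.6, 0.6, 0.9]
opening: 0.0003
```

```bash
python3 -c "
from h import *
print(get_obs()['force']); go([.5572,-.0022,.095],85.1)
p,d=snapshot('wrist'); save('8.png',p)"
```

```text
[-1.58130016  0.60278336  0.91837278]
tip [0.5562 0.0014 0.0956] th 85.1 tilt 0.02 shift [ 0.06 -0.13 -0.35] spin 0.000 clock 27.35
```

View pics/8.png

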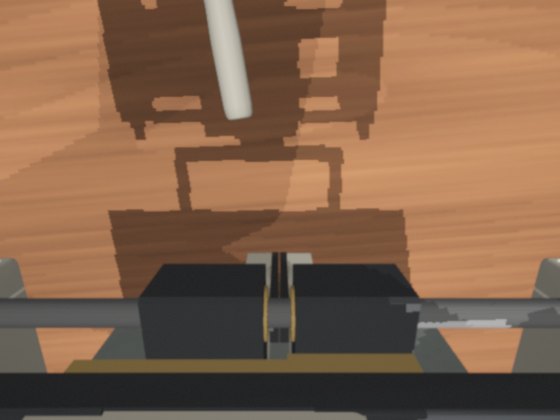

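Nearly home; press on in 1 mm steps until the stop is felt.

Emit:
move_arm:
  commands:
    - [[0,-0.1,0,0],[0,-0.1,0,0],[0,0,0,0],[0,0,0,0]]

```text
clock: 27.8
tool_pos: [0.5571, 0.0013, 0.0954]
orientation: [96.8, 89.9, -178.1]
force: [-5.0, 2.1, 3.7]
opening: 0.0006
```

Emit:
move_arm:
  commands:
    - [[0,-0.1,0,0],[0,-0.1,0,0],[0,0,0,0],[0,0,0,0]]

```text
clock: 28.2
tool_pos: [0.5572, 0.001, 0.0952]
orientation: [97.3, 89.7, -177.6]
force: [-11.7, 4.8, 8.7]
opening: 0.0005
```

Emit:
move_arm:
  commands:
    - [[0,1,0,0],[0,3,0,0],[0,4,0,0],[-3,3,0,0],[-4,0,0,0],[-4,0,-3,0],[0,0,-5,0],[0,0,-5,0]]

```text
clock: 29.0
tool_pos: [0.4404, -0.1198, 0.2077]
orientation: [-80.2, 89.7, 5.1]
force: [1.4, -0.4, -1.0]
opening: 0.0004
```

Emit:
move_arm:
  commands:
    - [[0,0,-5,0],[0,0,-5,0],[0,0,-4,0],[0,0,0,0],[0,0,0,0]]

```text
clock: 29.5
tool_pos: [0.4271, -0.2595, 0.2054]
orientation: [-117.2, 90.0, -32.3]
force: [-0.7, -0.2, 0.5]
opening: 0.0002
```

```bash
python3 - <<'E'
from h import *
bar('9.png'); print(get_obs()['tool_pos'],get_obs()['clock'])
t,td=snapshot('top'); c=calibration('top'); P=cloud(c,c['T'],td)
m=(np.hypot(P[...,0]-.6637,P[...,1]-.064)<.012); print('plate z',np.median(P[m][:,2]))
E
```

```text
bar front edge -0.0641 -> tray -0.0009 150 force [ 0.6 -0.1  0.2]
[ 0.42730885 -0.25867781  0.20548001] 29.55
plate z 0.15012376797145477
```

View pics/9.png

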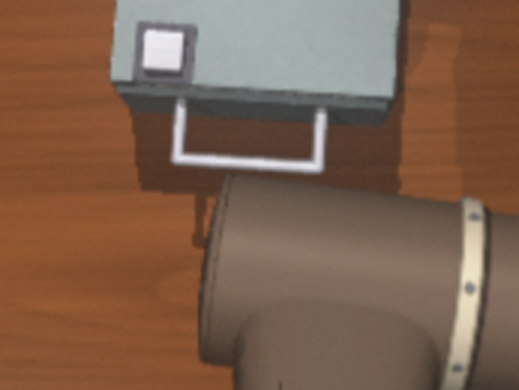

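```bash
python3 -c "
from h import *
print(close_job())"
```

```text
the job is handed in; nothing more can be done
None
```

I pulled the tray out to its lock, nested both grey moulds into the one in the tray, pressed the release plate and pushed the tray slowly home. The job was handed in at about 29.6 s.

- **Stack before release:** the wrist camera put the top rim at 113 mm against 114 expected. Its centre was within 1 mm of the rims below.
- **Tray at the end:** the top camera put it home within about 1 mm, and the arm felt the stop at the expected position, with about 12 N along the push.
- **Release plate:** it is back up, at 150 mm against 149 expected.
- **Arm:** it is clear of the rack and touching nothing.

**Not checked:** with the tray closed, no camera can see inside. So I could not confirm that the stack and both jars are still upright after the push. The last view, half way in, showed the stack's rim in its place. I also did not re-measure the tin, candle and brush after the start, though the arm kept away from the tin and candle and I saw no contact with any of the three.

The tip reading on the handle disagreed with the camera by several mm before contact, so I pushed in 1 mm steps over the last stretch.

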